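# Stand the spoon in the condiment jar and shut the notched lid over it

### The arm

A 6-joint arm with a two-finger parallel gripper is mounted at the origin on a cart in front of the work surface, level with it; the furniture and walls round the work are solid. World frame = base frame: x ahead of the robot, y to its left, z up, the work surface at z = 0. Lengths are in mm, angles in rad, forces in N, time in s.
With the tool pointing down it reaches from about 350 to 975 mm from the base axis. Payload 7.1 kg.
Tool frame: the origin (TCP) lies midway between the tips of the shut fingers; the grasp point (between the pads) lies env.hold_point_z behind it (env.hold_point_z is the distance from the TCP to the grasp point, in mm); z points along the fingers, y is the line along which they close (so a half turn about z gives the same grasp; the last joint's range is limited). The gripper opens to 88 mm and grips with 3 to 60 N. Pads are 20 mm wide; open, the fingers measure 115 mm over their backs; the gripper's body (75 mm by 178 mm) begins 61 mm behind the grasp point.
Start: joints at [-1.203, 0.423, 1.63, -0, 1.089, -0.019], TCP at [235.783, -578.802, 222.675] pointing down, gripper open.
Joint ranges: [-3, 3], [-0.9, 2.11], [0.09, 2.58], [-1.31, 4.45], [0.11, 2.69], [-2.54, 2.54]. Speed limits (rad/s): [2.39, 2.39, 3.01, 3.14, 3.14, 3.14].

### API

Orientations are given as a unit quaternion [x, y, z, w].
In Python, from station import env gives the robot as it stands. Calls block until the motion is done:
- env.reach(position, orientation): joint-space move of the TCP to a pose.
- env.move_l(position, rot=None, rate=150, f_stop=None): straight line of the TCP; rot=None keeps the orientation; rate is the mean speed in mm/s. With f_stop (N) it stops when the force on the tool has changed by that much, and returns True; else False.
- env.move_joints(angles): joint-space move.
- env.set_gripper(opening): finger opening in mm; the grip force is fixed at half the most; returns when the fingers have stopped.
- env.hold(seconds).
- env.ik(position, orientation): joint angles nearest the present ones, or None.
- env.read_state(): the state.
- env.camera(name): name is "side" or "top"; returns the picture (420x560x3 uint8, blue, green, red); there is no depth.
- env.camera_params(name): a dict with "fx", "fy", "cx", "cy" (pixels), "pose" (4x4, takes a point from camera to world coordinates). Camera axes: x right, y up, looking along -z (the intrinsics and any distortion apply to the point x, -y, -z); pixel columns grow to the right and rows downward; lengths in mm; the calibration is good to about 2 mm. A picture is of the moment at which its call begins. camera_params takes no time and is no camera call.
A pose or a line that the arm cannot do raises env.IKError and nothing moves.
- env.sign_off(): hands the job in; it is judged then, once.
Trained networks look in the newest picture that a camera, given by its name, has taken for a name from the list of things; names that differ only in an ending like _2 or _b are one class to them, and where a whole thing is asked for, a point or a joint stands for the part that bears it (a point fixed in the world has none). Each returns a list of dicts, best first, with "confidence" (0 to 1); they miss things now and then, are a little off and sometimes report something else, mostly with a low value. They report only what shows in the picture. A call takes as long as a camera call.
- env.boxes_of(camera, thing): "xy" ([column, row] in pixels, amid what is visible of it).
- env.trace(camera, thing): "mask" (420x560 bool, what is visible of it) and "xy" ([column, row] in pixels, amid what is visible of it).
- env.pinpoint(camera, thing): "xy" ([column, row] in pixels: a listed point, or the origin of a listed thing).
The state is a dict: "time_s": time; "qpos": joint angles; "dq": joint speeds; "tau": joint torques, N m; "tool_pos": TCP position; "orientation": TCP orientation; "force": force on the tool from outside, world axes, zero at the start; "wrist_torque": the same for the moment, N m; "width": finger opening in mm; "grip_force": force on a finger pad.
Only numpy, scipy, OpenCV 4.12 (cv2) and the standard library are available. Lean on these libraries where they do the work, as an engineer would, in place of code of your own. Each camera call takes 0.05 s, during which the arm holds its last target. There are 200 camera calls.

### The job

Get the condiment jar ready for the table: take the long-handled spoon from its rest and lower it, bowl down, into the open jar so that the bowl stands on the bottom toward the hinge side and the handle leans well out through the notch in the rim. Then swing the lid shut so that it lies flat on the rim with the handle coming out under it. Lower the spoon in gently, without dropping it or pressing it hard on the ceramic, keep the jar upright and where it stands, and leave the other things alone.

Things in the scene. Friction and masses are not known exactly. Their poses are not given: they have to be found in the camera images.
- jar: White ceramic jar, loose, 0.85 kg with lid: 94 mm across, 134 mm tall, walls 5 mm, inner floor 6 mm above its underside; slides or tips if pushed hard. Origin: centre of its underside, z up. Notch in the rim at its -x side, lid hinge at its +x side. The notch goes straight through the wall: 13 mm wide (along y), 22 mm deep, its floor 112 mm above the underside.
- jar_notch (a point): Middle of the notch's floor at the inner face of the wall (jar frame: -42, 0, 112 mm).
- jar_hinge (a point): Middle of the lid's hinge axis (jar frame: 51.5, 0, 136 mm); the axis runs along the jar's y.
- jar_lid (a joint): Lid angle, rad: 0 shut flat on the rim, 1.85 open against its stop. Steel disc 91 mm across, 8 mm thick, 100 g, black knob (18 mm across, 15 mm high) in the middle of its top. No spring: past 1.57 it stays open, below that it falls shut in 1 to 2 s, slowed by a damped hinge. A handle in the notch passes below the shut lid; elsewhere on the rim it holds the lid up.
- lid_edge (a point): Point of the lid's edge farthest from the hinge (97 mm from the hinge axis), on its underside; the top of the lid while it stands open.
- spoon: Steel spoon, 90 g, 236 mm long: round bowl 34 mm across, 12 mm deep; straight round handle 8 mm thick with an 11 mm ball at its end. Origin: middle of the bowl's mouth; x along the handle, z out of the mouth; balances about 75 mm along x. Starts in its rest, mouth up, handle rising 8 degrees. Bowl at the foot of the hinge side and handle in the notch, it leans 32 to 39 degrees from upright.
- spoon_tip (a point): Front edge of the spoon's bowl (spoon frame: -17, 0, 0 mm).
- spoon_grip (a point): Point on the handle's axis 160 mm from the bowl's middle (spoon frame: 160, 0, 0 mm); it lies free, past the rest's saddle, about 40 mm above the worktop.
- spoon_end (a point): Free end of the handle (spoon frame: 218, 0, 0 mm).
- spoon_rest: White ceramic spoon rest fixed to the worktop: round dish 76 mm across and 12 mm high for the bowl (origin: centre of its underside), a flat stem, and a forked saddle 115 mm along its +x, 39 mm high and 26 mm wide, in which the handle lies. Beyond x of about 0.6 m a wall cabinet hangs 0.5 m above the worktop: keep the wrist out of it.
- salt_shaker: Bystander: clear salt shaker with a grey top, 44x44x90 mm, loose; origin at the centre of its underside.
- garlic: Bystander: bulb of garlic, 48x50x51 mm, loose; origin at the centre of its underside.
- tuna_tin: Bystander: low round tin, 86x86x40 mm, loose; origin at the centre of its underside.
- lemon: Bystander: lemon, 72x55x56 mm, loose; origin at the centre of its underside.
- tumbler: Bystander: clear drinking glass, 76x76x86 mm, loose; origin at the centre of its underside.
- jam_jar: Bystander: squat glass jar with a black lid, 70x70x101 mm, loose; origin at the centre of its underside.
- pepper_jar: Bystander: slim spice jar with a pale grey cap, 40x40x101 mm, loose; origin at the centre of its underside.

How it is judged:
By the outcome, as a careful person would: the job done as asked, in the order asked, and still so for the second after the job is handed in, with the robot touching nothing.
It also fails if it takes over 54 s, if anything falls off the work surface, if the arm or the gripper's body presses on something with over 40 N, if the wrist force passes 120 N, or if a joint passes its speed limit or range.

## Working session

There is one attempt and no reset: what is moved stays moved. The work goes in short steps, each a Python script; the robot and the scene stay as the last script left them, time stands still between calls to the robot, and variables do not carry over. Pictures are saved under pics/ and viewed, at most 10 in all, crops included, and the job is handed in when it is done.

```bash
ls; mkdir -p pics; cat > h.py <<'E'
from station import env
import numpy as np, cv2
from scipy.spatial.transform import Rotation as R
from scipy.optimize import least_squares
def P(c):
    p=env.camera_params(c); return p
def proj(c,X):
    p=P(c); T=np.linalg.inv(p["pose"]); x=T[:3,:3]@np.asarray(X,float)+T[:3,3]
    return np.array([p["fx"]*x[0]/-x[2]+p["cx"], p["fy"]*-x[1]/-x[2]+p["cy"]])
def ray(c,uv):
    p=P(c); T=np.array(p["pose"]); d=np.array([(uv[0]-p["cx"])/p["fx"],-(uv[1]-p["cy"])/p["fy"],-1]); d=T[:3,:3]@d
    return T[:3,3],d/np.linalg.norm(d)
def atz(c,uv,z):
    o,d=ray(c,uv); return o+d*(z-o[2])/d[2]
def tri(a,b):
    A=np.zeros((3,3));B=np.zeros(3);L=[ray("side",a),ray("top",b)]
    for o,d in L:
        M=np.eye(3)-np.outer(d,d);A+=M;B+=M@o
    X=np.linalg.solve(A,B); return X,[round(float(np.linalg.norm((np.eye(3)-np.outer(d,d))@(X-o))),1) for o,d in L]
E
python3 - <<'E'
from h import *
np.set_printoptions(precision=1,suppress=True)
for c in("side","top"):
    cv2.imwrite(f"pics/{c}0.png",env.camera(c)); p=P(c); print(c,{k:v for k,v in p.items()})
D={}
for t in["jar","jar_notch","jar_hinge","lid_edge","spoon","spoon_tip","spoon_grip","spoon_end","spoon_rest"]:
    for c in("side","top"):
        r=env.pinpoint(c,t)[:2]; print(t,c,[(np.round(q["xy"],1),round(q["confidence"],2)) for q in r])
        if r:D[t,c]=r[0]["xy"]
    if (t,"side") in D and (t,"top") in D: print("   ",*tri(D[t,"side"],D[t,"top"]))
for t in["salt_shaker","garlic","tuna_tin","lemon","tumbler","jam_jar","pepper_jar"]:
    r=env.pinpoint("top",t)[:1]; print(t,[(atz("top",q["xy"],0),round(q["confidence"],2)) for q in r])
print(env.hold_point_z,env.read_state())
E
```

```text
pics
station.py
side {'fx': 488.4182271574332, 'fy': 488.4182271574332, 'cx': 276.1382193995599, 'cy': 208.94647028429702, 'pose': array([[    1. ,     0. ,    -0.1,   353.9],
       [   -0.1,     0.4,    -0.9, -1351.4],
       [    0. ,     0.9,     0.4,   657.4],
       [    0. ,     0. ,     0. ,     1. ]])}
top {'fx': 495.4809984917674, 'fy': 495.4809984917674, 'cx': 278.1160344799053, 'cy': 215.54287147574476, 'pose': array([[  -0. ,    1. ,   -0.1,  419.1],
       [  -1. ,   -0. ,    0. ,   -7.2],
       [   0. ,    0.1,    1. , 1486. ],
       [   0. ,    0. ,    0. ,    1. ]])}
jar side [(array([238.2, 218.7]), 0.56), (array([248.3, 195.5]), 0.34)]
jar top [(array([212. , 256.2]), 0.96)]
    [423.3 180.5  -4.3] [0.5, 0.5]
jar_notch side [(array([233.5, 192.6]), 0.7)]
jar_notch top [(array([223.1, 260.5]), 0.58)]
    [409.3 135.7 107.5] [1.2, 1.2]
jar_hinge side [(array([236.5, 172. ]), 0.77)]
jar_hinge top [(array([184.8, 255.1]), 0.58)]
    [424.5 235.1 145. ] [1.2, 1.2]
lid_edge side [(array([236.1, 149.4]), 0.83)]
lid_edge top [(array([167.8, 253.7]), 0.58), (array([276.9,
[... 829 characters left out ...]
shaker []
garlic [(array([579.9, 111.6,   0. ]), 0.7)]
tuna_tin [(array([ 627.9, -305.3,    0. ]), 0.78)]
lemon [(array([ 634.7, -162.6,    0. ]), 0.56)]
tumbler [(array([454.5, 377.6,   0. ]), 0.84)]
jam_jar [(array([445. , 380.5,   0. ]), 0.23)]
pepper_jar [(array([592.5, 354.6,   0. ]), 0.82)]
18.700000000000003 {'time_s': 1.35, 'qpos': array([-1.2,  0.4,  1.6, -0. ,  1.1, -0. ]), 'dq': array([-0., -0.,  0.,  0., -0., -0.]), 'tau': array([ -0. , -54.5, -27.4,   0.1,   0. ,   0. ]), 'tool_pos': array([ 235.8, -578.8,  222.7]), 'orientation': array([1. , 0.2, 0. , 0. ]), 'force': array([ 0.5, -0.1,  0.6]), 'wrist_torque': array([ 0., -0., -0.]), 'grip_force': 0.0, 'width': 87.9943278614652}
```

```bash
python3 - <<'E'
import cv2,numpy as np
s=cv2.imread("pics/side0.png");t=cv2.imread("pics/top0.png")
a=cv2.resize(s[120:320,150:410],None,fx=3,fy=3,interpolation=2);b=cv2.resize(t[130:310,140:410],None,fx=2.9,fy=2.9,interpolation=2)
cv2.imwrite("pics/a.png",a);cv2.imwrite("pics/b.png",b)
E
```

```text
(no output)
```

View pics/a.png

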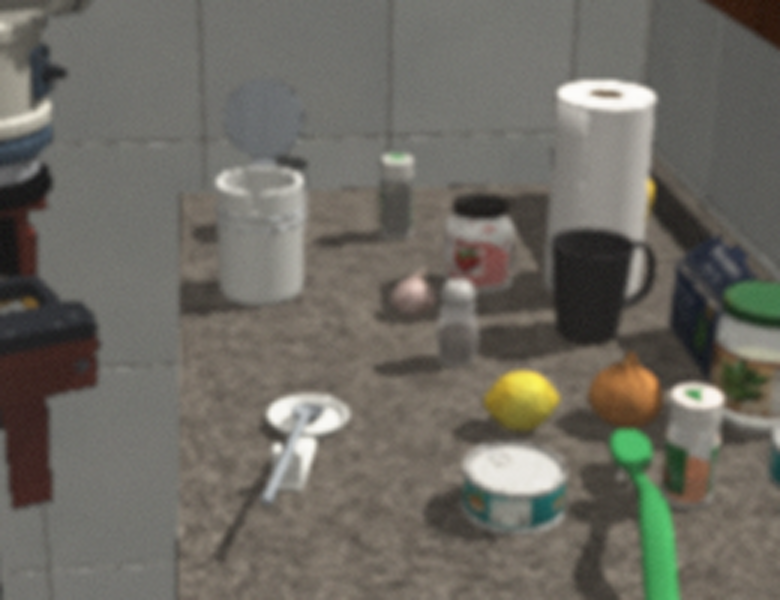

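View pics/b.png

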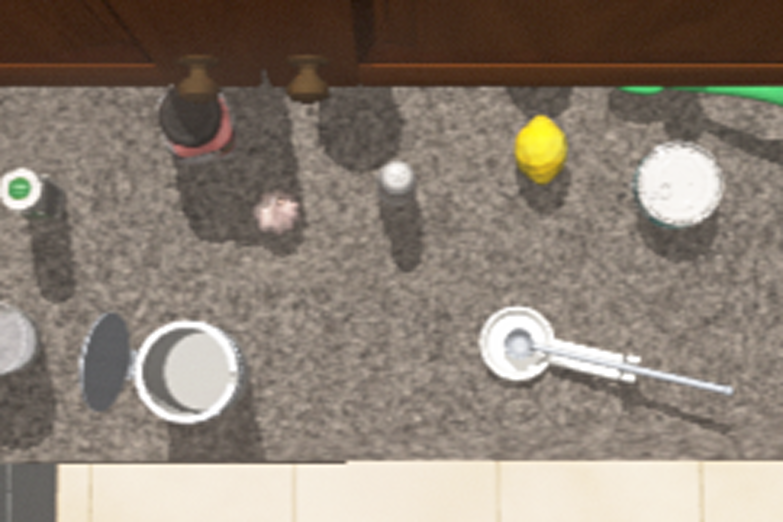

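The side view shows the jar at about (236,198), with the lid standing open behind it, and the spoon from bowl (252,257) to handle end (240,285). In the top view the jar rim is centred near (204,258), with the hinge to its left (+y) and the notch facing the spoon. The spoon end is at (392,264). The salt shaker is at (276,191), clear of the work line. Next I'll average a few frames and fit the poses.

```bash
cat >> h.py <<'E'
np.set_printoptions(precision=2,suppress=True)
def obs(names,n):
    """median pixel per (thing,camera) over n pictures; also mean picture per camera"""
    O={};M={}
    for c,k in n.items():
        ims=[];acc={t:[] for t in names}
        for i in range(k):
            ims.append(env.camera(c).astype(float))
            for t in names:
                r=env.pinpoint(c,t)
                if r and r[0]["confidence"]>.4: acc[t].append(r[0]["xy"])
        M[c]=np.mean(ims,0).astype(np.uint8)
        for t in names:
            if acc[t]: O[t,c]=(np.median(acc[t],0),np.std(acc[t],0))
    return O,M
E
cat > fit.py <<'E'
from h import *
import pickle
JP={"jar":[0,0,0],"jar_notch":[-42,0,112],"jar_hinge":[51.5,0,136]}
SP={"spoon":[0,0,0],"spoon_tip":[-17,0,0],"spoon_grip":[160,0,0],"spoon_end":[218,0,0]}
def jarpt(q,X): return R.from_euler('z',q[2]).apply(X)+[q[0],q[1],0]
def lid(a): return [51.5-97*np.cos(a),0,136+97*np.sin(a)]
def spoonpt(s,X): # bowl xyz, az, elevation
    return np.array(s[:3])+X[0]*np.array([np.cos(s[4])*np.cos(s[3]),np.cos(s[4])*np.sin(s[3]),np.sin(s[4])])
def fitjar(O,a=1.85):
    def f(q):
        r=[]
        for (t,c),(uv,_) in O.items():
            if t in JP: r+=list(proj(c,jarpt(q,JP[t]))-uv)
            if t=="lid_edge": r+=list(proj(c,jarpt(q,lid(a)))-uv)
        return r
    s=least_squares(f,[420,185,1.45],loss="soft_l1"); return s.x,f(s.x)
def fitspoon(O,x0,fixel=None):
    def f(s):
        s=np.array(s) if fixel is None else np.r_[s,fixel]
        r=[]
        for (t,c),(uv,_) in O.items():
            if t in SP: r+=list(proj(c,spoonpt(s,SP[t]))-uv)
        return r
    s=least_squares(f,x0 if fixel is None else x0[:4],loss="soft_l1"); return s.x,f(s.x)
E
python3 - <<'E'
from fit import *
O,M=obs(list(JP)+["lid_edge"]+list(SP),{"top":5,"side":4})
pickle.dump((O,M),open("o.pkl","wb"))
for k,v in O.items(): print(k,*v)
for q,r in (fitjar(O),fitspoon(O,[450,-135,21,-1.8,.14],.1396),fitspoon(O,[450,-135,21,-1.8,.14])): print(q,np.array(r))
for c in M: cv2.imwrite(f"pics/m_{c}.png",M[c])
print(env.read_state()["time_s"])
E
```

```text
('jar', 'top') [213.7 255.9] [42.76  2.58]
('jar_notch', 'top') [219.4 259.3] [1.09 1.4 ]
('jar_hinge', 'top') [183.6 252.4] [16.13  2.96]
('lid_edge', 'top') [167.1 255.8] [1.41 0.69]
('spoon', 'top') [319.4 246.2] [0.81 0.69]
('spoon_tip', 'top') [312.9 246.2] [0.4  0.91]
('spoon_grip', 'top') [371.9 259.7] [1.85 1.33]
('spoon_end', 'top') [391.6 266.4] [1.75 1.19]
('jar', 'side') [237.2 218. ] [0.09 0.12]
('jar_notch', 'side') [234.1  191.55] [0.46 0.08]
('jar_hinge', 'side') [236.9 171.5] [1.14 1.09]
('lid_edge', 'side') [238.8 146.3] [0.93 1.19]
('spoon', 'side') [252.45 254.75] [1.66 1.04]
('spoon_tip', 'side') [253.65 254.6 ] [1.19 0.99]
('spoon_grip', 'side') [239.1 278.4] [2.35 0.6 ]
('spoon_end', 'side') [239.15 284.85] [ 4.67 10.07]
[420.06 186.38   1.43] [-3.83  1.21  0.23 -0.08  0.94  2.05  0.28 -3.03 -0.21 -1.08  1.1  -1.25
  0.83  2.78 -0.79 -0.71]
[ 448.02 -137.01   18.64   -1.82] [-0.85  0.99  0.07 -0.4   0.17  0.81  0.33 -0.94  0.24  0.91  0.07 -0.94
  2.52 -1.32 -2.27  1.41]
[ 448.   -137.08   17.61   -1.82    0.15] [-0.85  1.    0.07 -0.38  0.17  0.79  0.36 -0.97  0.24  1.25  0.07 -0.53
  2.54 -1.68 -2.25  0.75]
5.4
```

```bash
cat > ov.py <<'E'
from fit import *
def overlay(q,M,fn,s=None,a=1.85,box=None,k=8):
    out=[]
    for c in("top","side"):
        p=proj(c,jarpt(q,[0,0,110])); u,v=(int(p[0])-32,int(p[1])-24) if box is None else box[c][:2]
        w,h=(50,70) if box is None else box[c][2:]
        im=cv2.resize(M[c][v:v+h,u:u+w],None,fx=k,fy=k,interpolation=cv2.INTER_CUBIC)
        def pl(pts,col,cl=True):
            z=np.array([(proj(c,X)-[u,v]+.5)*k for X in pts]).round().astype(int); cv2.polylines(im,[z],cl,col,1)
        t=np.linspace(0,2*np.pi,60)
        for r,z in((47,134),(42,134)): pl([jarpt(q,[r*np.cos(x),r*np.sin(x),z]) for x in t],(0,0,255))
        pl([jarpt(q,[47*np.cos(x),47*np.sin(x),0]) for x in t],(255,0,0))
        ca,sa=np.cos(a),np.sin(a)
        pl([jarpt(q,[51.5-(51.5+45.5*np.cos(x))*ca,45.5*np.sin(x),136+(51.5+45.5*np.cos(x))*sa]) for x in t],(0,200,0))
        pl([jarpt(q,X) for X in([-47,-6.5,134],[-47,-6.5,112],[-47,6.5,112],[-47,6.5,134])],(0,255,255),False)
        if s is not None:
            for sg in(-1,1):
                d=np.array([-np.sin(s[3]),np.cos(s[3]),0])*4*sg
                pl([spoonpt(s,[0])+d,spoonpt(s,[218])+d],(255,0,255),False)
        out.append(im)
    H=min(i.shape[0] for i in out); cv2.imwrite(fn,np.hstack([i[:H] for i in out]))
E
python3 - <<'E'
from ov import *
O,M=pickle.load(open("o.pkl","rb"))
q,_=fitjar(O); overlay(q,M,"pics/ov1.png")
# rim: bright pixels in top view near jar
g=cv2.cvtColor(M["top"],cv2.COLOR_BGR2GRAY)[225:295,150:240]; print(g[33-10:33+22:2,15:80:2])
E
```

```text
[[119 136 157  96  95  96  95  95  94  94 125 129 204 255 129 110 112 116
  193 217 216 215 215 215 214 233 255 196 146 135 126 150 127]
 [126 116 192  92  94  93  95  96  95  95 137 134 255 168 109 112 112 186
  217 215 215 215 215 216 215 214 244 246 202 128 142 151 120]
 [117 145 123  92  94  94  94  94  95  94 154 211 250 111 111 111 138 218
  215 215 215 215 215 215 215 215 220 255 178 129 144 113 127]
 [124 192 107  92  93  94  93  93  93  91 140 240 195 105 112 111 175 216
  215 215 215 216 215 215 215 216 216 251 197 126 133 144 152]
 [133 174 104  94  95  95  93  94  92  95 176 251 134 109 111 114 203 214
  215 215 215 215 215 215 214 215 214 245 225 137 108 138 139]
 [122 150  98  93  94  94  95  95  95 111 202 252 130 109 109 114 207 215
  214 215 215 216 214 215 214 214 215 203 193 136 107 131 127]
 [151 132  97  95  94  95  94  94  93 143 154 252 138 107 109 110 194 215
  214 215 215 215 215 214 215 214 215 220 193 113 109 142 120]
 [125 153  98  93  94  94  94  93  93 115 135 247 202 101 106 106 170 216
  214 215 215 215 215 215 215 215 216 243 192 108  99 122 108]
 [14
[... 392 characters left out ...]
8  90 105 108]
 [150 133 113 105  93  94 103 122 129 136 127 142 152 209 255 204 165 143
  100 121 189 216 213 213 251 254 138 107  90  89  81 104 128]
 [136 134 136 134 135 117 116 134 136 132 129 143 151 116 202 255 243 197
  186 182 183 136 196 255 255 176 101 104  97  96 103  94 125]
 [127 129 148 117 109 129 145 127 151 132 116 122 124 136 147 154 217 255
  255 255 255 255 250 170  99  99  96  94  95  92  93  99 164]
 [119 121 123 127 124 136 143 141 141 133 143 121 123 135 134 113 102  80
   95 108 117 102  84  98  94 100 109  99 100  87  88  95 124]
 [139 123 132 114 120 143 137 141 144 134 120 140 141 136 147 139 127  99
   94  84  81 100  81  85  91 108  97  86  97  87  82  89  96]]
```

View pics/ov1.png

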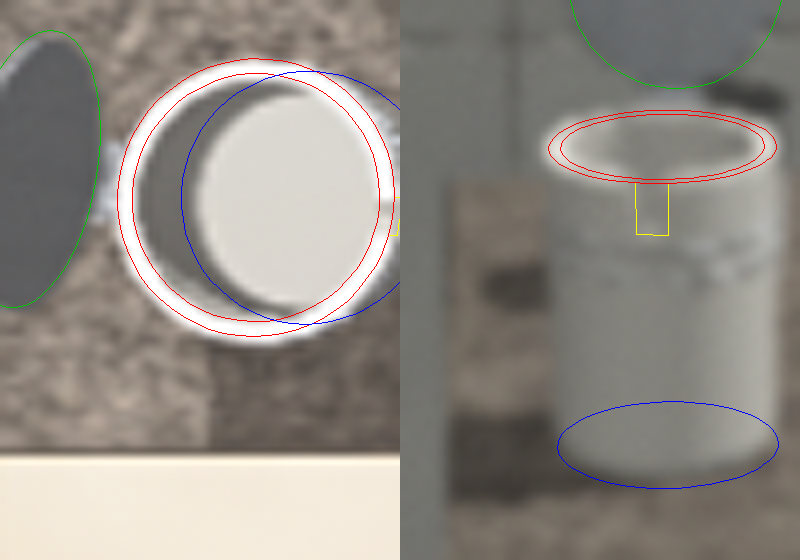

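```bash
cat > rim.py <<'E'
from ov import *
def refine(M,q):
    g=cv2.cvtColor(M["top"],cv2.COLOR_BGR2GRAY).astype(np.float32)
    t=np.linspace(0,2*np.pi,180,endpoint=False)
    def samp(q,r,z=134,tt=t):
        uv=np.array([proj("top",jarpt(q,[r*np.cos(x),r*np.sin(x),z])) for x in tt],np.float32)
        return cv2.remap(g,uv[:,:1],uv[:,1:],cv2.INTER_LINEAR).ravel()
    from scipy.optimize import minimize
    cost=lambda p:-sum(samp([p[0],p[1],q[2]],r).mean() for r in(43.5,44.5,45.5))+.7*(samp([p[0],p[1],q[2]],49.5).mean()+samp([p[0],p[1],q[2]],39.5).mean())
    m=minimize(cost,q[:2],method="Nelder-Mead",options=dict(initial_simplex=[[q[0],q[1]],[q[0]+3,q[1]],[q[0],q[1]+3]],xatol=.05))
    q=np.array([m.x[0],m.x[1],q[2]])
    tt=np.pi+np.radians(np.arange(-24,25,2)); prof=np.mean([samp(q,r,134,tt) for r in(43,44.5,46)],0)
    w=np.clip(250-prof,0,None); off=(w*np.arange(-24,25,2)).sum()/w.sum()
    th=np.radians(np.arange(-30,31,3)); ph=samp(q,51,136,th)
    return q,off,prof,ph
if __name__=="__main__":
    O,M=pickle.load(open("o.pkl","rb")); q,_=fitjar(O)
    q,off,prof,ph=refine(M,q); print(q,np.degrees(q[2]),off); print(prof.astype(int)); print(ph.astype(int))
    overlay(q,M,"pics/ov2.png",fitspoon(O,[450,-135,21,-1.8,.14],.1396)[0].tolist()+[.1396],
      box=dict(top=(305,225,100,60),side=(225,240,50,60)),k=5)
    # handle centreline in top view: brightness profile across the handle at stations
    g=cv2.cvtColor(M["top"],cv2.COLOR_BGR2GRAY)
    for c in range(350,394,4): print(c,g[248:276,c])
E
python3 rim.py
```

```text
Traceback (most recent call last):
  File "rim.py", line 18, in <module>
    q,off,prof,ph=refine(M,q); print(q,np.degrees(q[2]),off); print(prof.astype(int)); print(ph.astype(int))
                  ~~~~~~^^^^^
  File "rim.py", line 10, in refine
    m=minimize(cost,q[:2],method="Nelder-Mead",options=dict(initial_simplex=[[q[0],q[1]],[q[0]+3,q[1]],[q[0],q[1]+3]],xatol=.05))
  File "rim.py", line 9, in <lambda>
    cost=lambda p:-sum(samp([p[0],p[1],q[2]],r).mean() for r in(43.5,44.5,45.5))+.7*(samp([p[0],p[1],q[2]],49.5).mean()+samp([p[0],p[1],q[2]],39.5).mean())
                                                                                     ~~~~^^^^^^^^^^^^^^^^^^^^^^^
  File "rim.py", line 6, in samp
    uv=np.array([proj("top",jarpt(q,[r*np.cos(x),r*np.sin(x),z])) for x in tt],np.float32)
                 ~~~~^^^^^^^^^^^^^^^^^^^^^^^^^^^^^^^^^^^^^^^^^^^^
  File "h.py", line 8, in proj
    p=P(c); T=np.linalg.inv(p["pose"]); x=T[:3,:3]@np.asarray(X,float)+T[:3,3]
  File "h.py", line 6, in P
    p=env.camera_params(c); return p
ValueError: time passes only in moves, steps and waits
```

```bash
sed -i 's/^def P(c):/_C={}\ndef P(c):/; s/^    p=env.camera_params(c); return p/    if c not in _C: _C[c]=env.camera_params(c)\n    return _C[c]/' h.py; python3 rim.py
```

```text
[418.52 185.59   1.43] 81.77391189825069 2.767920421101098
[251 248 248 250 248 249 249 247 240 228 218 216 215 201 193 196 214 241
 246 246 243 243 245 247 248]
[136 137 131 127 123 151 184 170 158 148 146 171 182 193 167 156 141 144
 138 114 113]
350 [123 141 145 220 255 255 236 230 196 255 255 255 158 103 136 106 101 105
 132 140 138 139 134 146 146 135 136 140]
354 [162 139 130 146 220 232 226 224 225 152 156 198 219 115  84  93  91  92
  92  97 120 118 132 135 142 124 124 134]
358 [138 131 123 143 181 255 255 178 220 223 166 221 248 178 104 101  91  96
 101  97  97  95 110 115 112 128 123 119]
362 [130 125 133 131 136 139 133 128 141 237 222 136 111 122 130 135 128 128
 127 100  98  94 122 143 134 121 120 129]
366 [149 131 132 154 149 129 115 110 119 149 237 214 130 109 125 117 118 126
 121 124 112  97 100 126 141 118 123 144]
370 [128 133 133 143 146 136 142 138 141 155 156 237 208 119 115 136 131 140
 149 141 136 114 100  99 101 133 157 154]
374 [112 116 125 131 139 138 140 144 124 116 120 155 239 202 125 146 143 130
 154 145 132 135 128 116  95 103 132 129]
378 [144 135 123 118 129 135 145 152 153 142 129 133 165 240 194 134 130 122
 126 125 123 113 121 127 131  90  90 100]
382 [129 129 125 129 117 127 144 140 130 115 110 125 130 159 239 186 125 128
 128 128 121 119 131 144 133 133  95  78]
386 [138 144 142 134 141 128 127 139 145 129 137 128 143 145 177 237 178 120
 123 115 127 127 139 123 119 128 123 110]
390 [159 146 136 130 133 126 113 120 125 130 125 134 134 131 123 192 219 179
 130 127 123 131 129 135 136 140 130 137]
```

View pics/ov2.png

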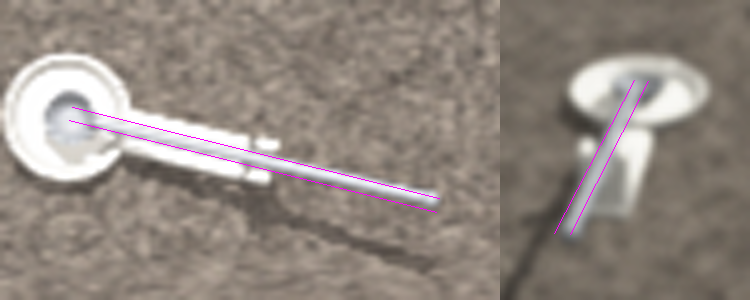

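The overlay shows the jar fit is good. The actual handle end sits about 1 px above the overlay, so I'll use the handle's brightness ridge for its line. Next I'll check reachability for the grasp, approach and final poses.

```bash
cat > plan.py <<'E'
from fit import *
Q=np.array([419.3,185.5,1.427])           # jar x,y,yaw
HZ=env.hold_point_z
def tool(az,tilt,flip):
    """az: horizontal heading of 'bowlward/hingeward'; tilt: tool z leans toward that heading"""
    f=np.array([np.cos(az),np.sin(az),0]); z=f*np.sin(tilt)-np.array([0,0,np.cos(tilt)])
    y=np.cross([0,0,1],f)*flip; return np.c_[np.cross(y,z),y,z]
def tcp(G,Rm): return np.asarray(G)+HZ*Rm[:,2]
def quat(Rm): return R.from_matrix(Rm).as_quat()
def spoon_goal(th,dx=0,dz=0,dy=0,L=160):   # grip point (world) for lean th
    h=18.04-6.04*np.sin(th); Bz=6+h
    bx=-42+((112-Bz)*np.sin(th)+4)/np.cos(th)
    return jarpt(Q,[bx+dx-L*np.sin(th),dy,Bz+dz+L*np.cos(th)]),bx
rows=np.array([[362,257.45],[366,258.4],[370,259.4],[374,260.4],[378,261.4],[382,262.35]])
pts=np.array([atz("top",p,39.9+(p[0]-371)*2.8*.139) for p in rows])
sl=np.polyfit(pts[:,1],pts[:,0],1)
SAZ=np.arctan2(1,sl[0])                   # heading grip->bowl
E
python3 - <<'E'
from plan import *
print(pts,SAZ)
O,M=pickle.load(open("o.pkl","rb"))
b=atz("top",[318.2,248.1],10); e=atz("top",[391.9,264.3],17.6+213*.139); print("bowl",b,"end",e,np.linalg.norm(b-e))
gy=np.mean([b[1]-160*.99*np.sin(SAZ), e[1]+58*.99*np.sin(SAZ)]); G=np.array([np.polyval(sl,gy),gy,39.9]); print("G",G)
for fl in(1,-1):
  for al in(0,15,25,30,40):
    a=np.radians(al);be=a-np.radians(82-35)
    T0=tool(SAZ,a,fl);T1=tool(Q[2],be,fl);g,bx=spoon_goal(np.radians(35))
    print(fl,al,[None if (j:=env.ik(tcp(p,T),quat(T))) is None else np.round(j,2) for p,T in((G+[0,0,100],T0),(G,T0),(g+[0,0,130],T1),(g,T1))])
print(g,bx)
for fl in(1,-1):
  for az in(Q[2],Q[2]+np.pi/2): 
    T=tool(az,0,fl); print([env.ik(jarpt(Q,[x,0,z]),quat(T)) for x,z in((110,290),(110,205),(20,225))])
E
```

```text
[[ 417.29 -262.     36.4 ]
 [ 414.48 -273.35   37.95]
 [ 411.54 -284.68   39.51]
 [ 408.6  -295.97   41.07]
 [ 405.68 -307.24   42.62]
 [ 402.9  -318.48   44.18]] 1.319983004619875
bowl [ 445.48 -136.7    10.  ] end [ 397.2  -346.4    47.21] 218.384945442352
G [ 410.04 -290.46   39.9 ]
1 0 [None, None, array([ 0.62,  0.38,  1.83, -0.55,  1.56, -2.18]), array([ 0.62,  0.59,  1.89, -0.57,  1.34, -2.04])]
1 15 [array([-0.77,  0.45,  1.9 ,  0.28,  0.94,  2.44]), array([-0.77,  0.63,  1.93,  0.34,  0.75,  2.35]), array([ 0.54,  0.26,  1.88, -0.43,  1.39, -2.29]), array([ 0.54,  0.47,  1.96, -0.47,  1.14, -2.16])]
1 25 [array([-0.84,  0.51,  1.86,  0.41,  1.07,  2.29]), array([-0.84,  0.68,  1.87,  0.46,  0.9 ,  2.2 ]), array([ 0.47,  0.19,  1.92, -0.33,  1.28, -2.4 ]), array([ 0.47,  0.39,  2.01, -0.37,  1.  , -2.28])]
1 30 [array([-0.88,  0.54,  1.83,  0.46,  1.14,  2.24]), array([-0.88,  0.71,  1.85,  0.51,  0.98,  2.14]), array([ 0.43,  0.16,  1.94, -0.26,  1.22, -2.46]), array([ 0.43,  0.36,  2.04, -0.31,  0.93, -2.36])]
1 40 [array([-0.93,  0.61,  1.78,  0.55,  1.28,  2.15]), array([
[... 1022 characters left out ...]
 0.1 ,  1.98, -0.12,  1.13,  0.53]), array([ 0.33,  0.31,  2.09, -0.15,  0.81,  0.58])]
[410.   121.3  151.64] 26.899153584585576
[array([ 0.57,  0.2 ,  1.78, -0.  ,  1.16, -2.43]), array([ 0.57,  0.3 ,  1.86, -0.  ,  0.98, -2.43]), None]
[array([ 0.57,  0.2 ,  1.78, -0.  ,  1.16,  2.29]), array([ 0.57,  0.3 ,  1.86, -0.  ,  0.98,  2.29]), array([ 0.43,  0.19,  1.96, -0.  ,  0.99,  2.14])]
[array([ 0.57,  0.2 ,  1.78, -0.  ,  1.16,  0.72]), array([ 0.57,  0.3 ,  1.86, -0.  ,  0.98,  0.72]), array([ 0.43,  0.19,  1.96, -0.  ,  0.99,  0.57])]
[array([ 0.57,  0.2 ,  1.78, -0.  ,  1.16, -0.85]), array([ 0.57,  0.3 ,  1.86, -0.  ,  0.98, -0.85]), array([ 0.43,  0.19,  1.96, -0.  ,  0.99, -1.  ])]
```

```bash
cat >> plan.py <<'E'
G0=np.array([410.04,-290.4,39.9]); AL=np.radians(30); FL=-1
E
python3 - <<'E'
from plan import *
T=tool(SAZ,AL,FL); q=quat(T)
env.reach(tcp(G0+[0,0,90],T),q)
env.set_gripper(40)
env.move_l(tcp(G0,T),rate=120)
env.set_gripper(0)
s=env.read_state(); print(s["width"],s["grip_force"],s["force"],s["time_s"])
env.move_l(tcp(G0+[0,0,25],T),rate=60)
env.move_l(tcp(G0+[0,0,150],T),rate=150)
env.hold(.3)
s=env.read_state(); print(s["width"],s["grip_force"],s["force"],s["tool_pos"],tcp(G0+[0,0,150],T),s["time_s"])
a=env.camera("side");b=env.camera("top")
for c in("side","top"): print(c,[(t,np.round(r[0]["xy"],1),round(r[0]["confidence"],2)) for t in SP if (r:=env.pinpoint(c,t))])
for c in("side","top"): print(c,[(k,proj(c,G0+[0,0,150]+(k-160)*np.array([-np.cos(SAZ)*.99,-np.sin(SAZ)*.99,.139]))) for k in(0,-17,160,218)])
cv2.imwrite("pics/l.png",np.hstack([cv2.resize(a[150:330,180:313],None,fx=3,fy=3),cv2.resize(b[190:310,290:420],None,fx=3,fy=4.5)]))
E
```

```text
7.348194960816691 29.98761624097824 [ 0.58 -0.01  0.3 ] 9.125
7.069914887666842 29.988977015018463 [ 0.24 -0.28 -1.93] [ 412.16 -281.11  173.11] [ 412.36 -281.34  173.71] 10.975
side [('spoon', array([252.8, 202. ]), 0.54), ('spoon_tip', array([254.6, 202.9]), 0.64), ('spoon_grip', array([236.9, 222.4]), 0.4)]
top [('spoon', array([323.5, 246.8]), 0.81), ('spoon_tip', array([313.1, 242.1]), 0.72)]
side [(0, array([252.92, 206.25])), (-17, array([253.98, 204.78])), (160, array([241.52, 222.16])), (218, array([236.6 , 229.02]))]
top [(0, array([323.47, 245.56])), (-17, array([317.25, 244.03])), (160, array([383.25, 260.23])), (218, array([405.48, 265.68]))]
```

View pics/l.png

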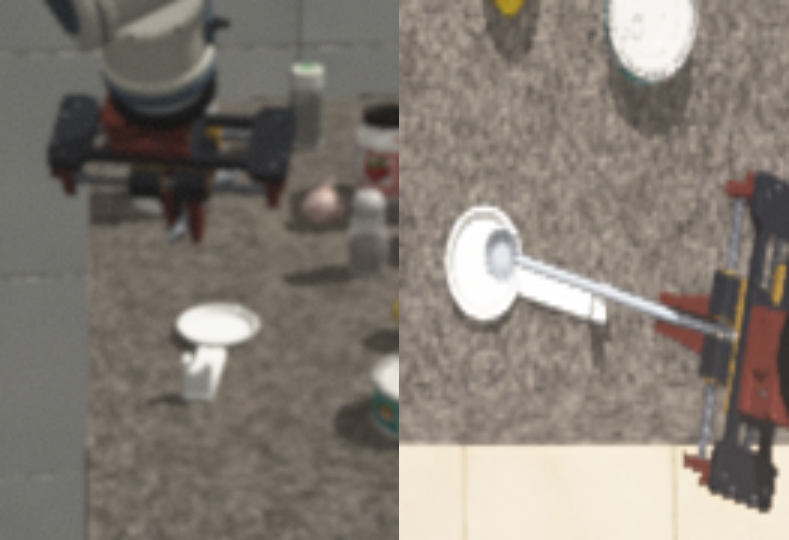

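The view shows the spoon held, with the bowl at top pixel (323.7,246) as predicted, so it hasn't pivoted. Next I'll rotate it and carry it over the jar.

```bash
cat >> plan.py <<'E'
TH=np.radians(35); BE=AL-(np.radians(82)-TH); T1=tool(Q[2],BE,FL)
E
python3 - <<'E'
from plan import *
g,bx=spoon_goal(TH,dx=-8,dz=150)
w=g.copy(); w[1]-=230
env.move_l(tcp(w,T1),quat(T1),rate=150)
env.move_l(tcp(g,T1),rate=150); env.hold(.3)
s=env.read_state(); print(s["width"],s["force"],s["tool_pos"]-tcp(g,T1),s["time_s"])
O,M=obs(list(SP),{"side":3,"top":3}); pickle.dump((O,M,g),open("o2.pkl","wb"))
xs=np.array([*(-np.sin(TH)*np.array([np.cos(Q[2]),np.sin(Q[2])])),np.cos(TH)])
for (t,c),v in O.items(): print(t,c,v[0],v[1],"pred",proj(c,g+(SP[t][0]-160)*xs))
ims=[]
for c,(u,v,w_,h) in dict(top=(180,225,90,70),side=(200,100,80,120)).items():
    k=560/h if c=="side" else 5; im=cv2.resize(M[c][v:v+h,u:u+w_],None,fx=k,fy=k,interpolation=2)
    for sg in(-4,4):
        d=sg*np.array([-np.sin(Q[2]),np.cos(Q[2]),0])
        z=[tuple(((proj(c,g+(L-160)*xs+d)-[u,v]+.5)*k).astype(int).tolist()) for L in(10,218)]; cv2.line(im,*z,(255,0,255),1)
    ims.append(cv2.copyMakeBorder(im,0,560-im.shape[0],0,0,0) if im.shape[0]<560 else im[:560])
cv2.imwrite("pics/ab.png",np.hstack(ims)[:, :800])
E
```

```text
6.997877076569909 [ 0.03  0.92 -1.33] [ 0.02 -0.24  0.06] 14.9
spoon side [239.2 175.3] [ 6.59 44.72] pred [236.44 167.51]
spoon_tip side [237.3 171.8] [1.37 0.82] pred [236.79 170.62]
spoon_grip side [232.  135.4] [0.82 1.06] pred [232.84 135.26]
spoon_end side [248.  198.7] [30.37 47.86] pred [231.37 122.09]
spoon_grip top [224.05 261.8 ] [0.85 0.4 ] pred [224.01 261.69]
spoon_end top [236.5 265.8] [0.9 1. ] pred [236.32 263.92]
```

View pics/ab.png

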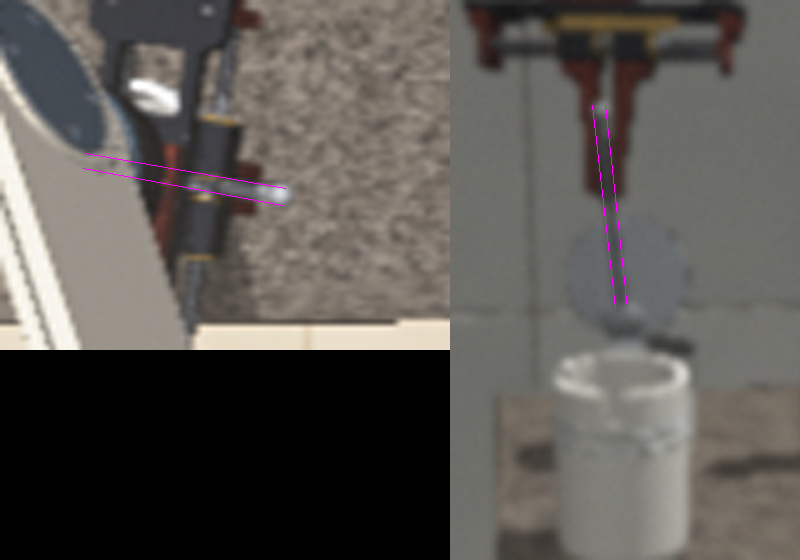

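The prediction matches: ball at top pixel (236.5,264), bowl at side pixel (237.5,168) directly above the jar mouth. I'll descend partway with a force guard and check the handle against the notch.

```bash
python3 - <<'E'
from plan import *
g,bx=spoon_goal(TH,dx=-3,dz=34)
print(env.move_l(tcp(g,T1),rate=70,f_stop=5)); env.hold(.2)
s=env.read_state(); print(s["force"],s["tool_pos"]-tcp(g,T1),s["time_s"])
ims=[]
O,M=obs(["jar_notch","spoon_grip"],{"side":4}); print(O)
print("notch pred",proj("side",jarpt(Q,[-42,0,112])),"grip",proj("side",g))
u,v,w,h=205,140,60,80; k=7; im=cv2.resize(M["side"][v:v+h,u:u+w],None,fx=k,fy=k,interpolation=2); im2=im.copy()
for y in(-6.5,6.5):
    z=[tuple(((proj("side",jarpt(Q,[-47,y,zz]))-[u,v]+.5)*k).astype(int).tolist()) for zz in(112,134)]; cv2.line(im2,*z,(0,255,255),1)
cv2.imwrite("pics/d.png",np.hstack([im,im2[:, :380]]))
E
```

```text
False
[ 0.63  0.56 -2.23] [0.1  0.04 0.19] 18.4083
{('jar_notch', 'side'): (array([234.8 , 190.85]), array([1.33, 1.47])), ('spoon_grip', 'side'): (array([233.85, 170.15]), array([ 3.61, 11.53]))}
notch pred [234.97 190.4 ] grip [233.74 171.18]
```

View pics/d.png

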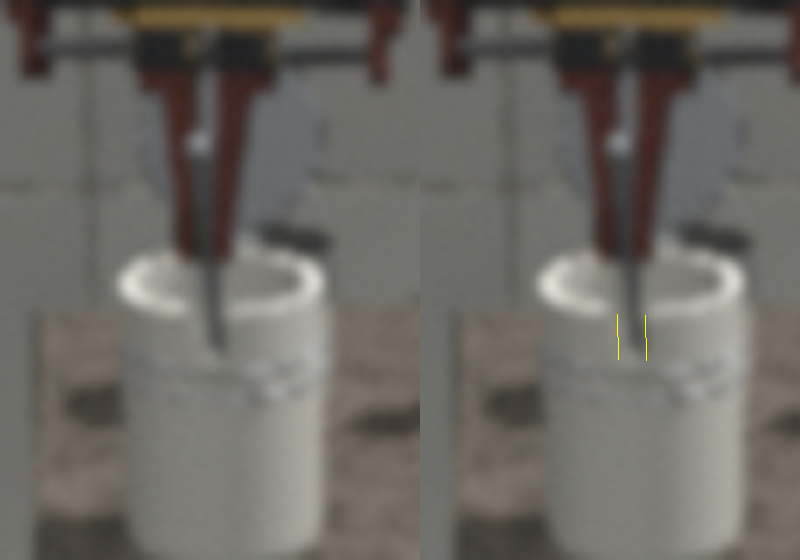

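The handle shows through the notch gap (crop (213,320) between its edges at 198 and 226), so it's aligned. Now I'll lower it the rest of the way.

```bash
python3 - <<'E'
from plan import *
for dx,dz,r,f in((-.5,7,40,3),(0,-5,12,2)):
    g,bx=spoon_goal(TH,dx=dx,dz=dz)
    hit=env.move_l(tcp(g,T1),rate=r,f_stop=f)
    s=env.read_state(); d=s["tool_pos"]-tcp(g,T1); print(hit,s["force"],d,"dz now",dz+d[2],s["time_s"])
    if hit: break
O,M=obs(["spoon_grip","spoon_end"],{"side":1})
u,v,w,h=205,140,60,80; k=7; cv2.imwrite("pics/e.png",cv2.resize(M["side"][v:v+h,u:u+w],None,fx=k,fy=k,interpolation=2))
E
```

```text
False [-0.34  0.08 -1.75] [0.09 0.02 0.03] dz now 7.02527001301209 19.8333
True [ 1.41  2.03 -1.04] [0.1  0.07 6.78] dz now 1.7842274801126905 20.3833
```

View pics/e.png

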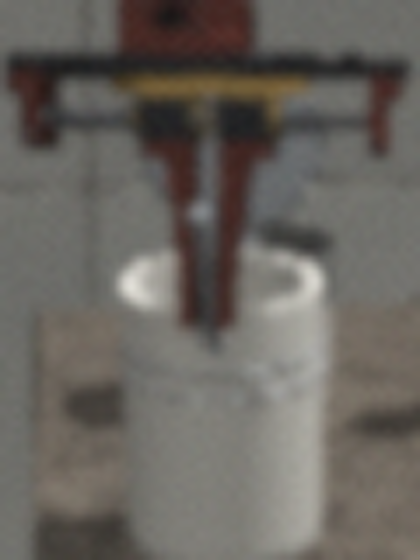

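The handle is in the notch and touching its inner edge. I'll slide along the handle's axis until the bowl meets the floor.

```bash
python3 - <<'E'
from plan import *
s=env.read_state(); p=s["tool_pos"]; print(s["force"])
ax=np.array([*(np.sin(TH)*np.array([np.cos(Q[2]),np.sin(Q[2])])),-np.cos(TH)])
hit=env.move_l(p+5*ax,rate=10,f_stop=2)
s=env.read_state(); print(hit,s["force"],s["tool_pos"]-p,s["time_s"])
g,_=spoon_goal(TH); print("rel. nominal",R.from_euler('z',-Q[2]).apply(s["tool_pos"]-tcp(g,T1)))
E
```

```text
[ 0.5   1.75 -1.03]
True [-0.25  1.61  0.58] [ 0.01  0.34 -0.49] 20.7667
rel. nominal [0.33 0.04 1.37]
```

```bash
python3 - <<'E'
from plan import *
env.set_gripper(36); env.hold(.3)
p=env.read_state()["tool_pos"]
env.move_l(p+[0,0,130],rate=150)
print(env.read_state()["time_s"])
O,M=obs(["spoon_grip","spoon_end","jar_notch","jar"],{"side":3,"top":2})
g,_=spoon_goal(TH);e,_=spoon_goal(TH,L=218)
for k,v in O.items(): print(k,v[0],v[1])
for c in("side","top"): print(c,"pred grip",proj(c,g),"end",proj(c,e),"notch",proj(c,jarpt(Q,[-42,0,112])))
u,v,w,h=205,110,60,100; k=6; a=cv2.resize(M["side"][v:v+h,u:u+w],None,fx=k,fy=k,interpolation=2)
u,v,w,h=150,210,70,100; u=165; b=cv2.resize(M["top"][v:v+h,u:u+w],None,fx=k,fy=k,interpolation=2)
cv2.imwrite("pics/f.png",np.hstack([a,b]))
E
```

```text
22.725
('spoon_grip', 'side') [232.3 180.7] [1.17 0.5 ]
('spoon_end', 'side') [233.5 169.2] [0.52 1.31]
('jar_notch', 'side') [231.9 193.2] [2.46 0.33]
('jar', 'side') [237.3 218.8] [0.29 0.74]
('spoon_grip', 'top') [155.7 200.6] [0. 0.]
('spoon_end', 'top') [144.3 247.4] [0. 0.]
('jar_notch', 'top') [219.5  259.75] [1.   1.45]
('jar', 'top') [212.25 257.8 ] [0.25 1.2 ]
side pred grip [234.04 181.12] end [232.67 169.99] notch [234.97 190.4 ]
top pred grip [226.76 260.77] end [237.73 262.7 ] notch [219.95 259.5 ]
```

View pics/f.png

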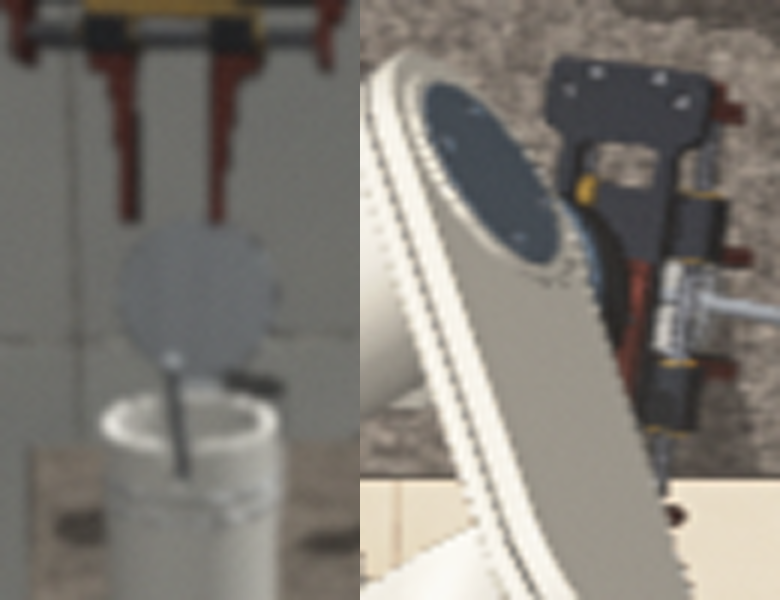

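The spoon rests in the notch, with its end at side pixel (233.7,169.5) as predicted, and the jar hasn't moved. Now the lid.

```bash
python3 - <<'E'
from plan import *
T=tool(Q[2],0,FL); q=quat(T)
env.move_l(jarpt(Q,[-20,0,310]),q,rate=180)
env.set_gripper(0)
env.move_l(jarpt(Q,[120,0,310]),rate=180)
env.move_l(jarpt(Q,[120,0,211]),rate=120)
env.hold(.2)
print(env.read_state()["force"],env.read_state()["time_s"])
print(env.move_l(jarpt(Q,[30,0,211]),rate=50,f_stop=8))
s=env.read_state(); print(s["force"],R.from_euler('z',-Q[2]).apply(s["tool_pos"]-[Q[0],Q[1],0]),s["time_s"])
env.move_l(s["tool_pos"]+[0,0,110],rate=150); env.hold(1.5)
env.move_l(jarpt(Q,[150,0,310]),rate=200)
O,M=obs(["lid_edge","jar_notch","spoon_end","jar"],{"side":3,"top":2})
for k,v in O.items(): print(k,v[0],v[1])
for c in("side","top"): print(c,"lid edge shut",proj(c,jarpt(Q,lid(0))),"end",proj(c,spoon_goal(TH,L=218)[0]))
print(env.read_state()["time_s"])
u,v,w,h=205,110,60,100; k=6; a=cv2.resize(M["side"][v:v+h,u:u+w],None,fx=k,fy=k,interpolation=2)
u,v,w,h=175,210,70,100; b=cv2.resize(M["top"][v:v+h,u:u+w],None,fx=k,fy=k,interpolation=2)
cv2.imwrite("pics/g.png",np.hstack([a,b]))
E
```

```text
[-0.49 -0.26  0.43] 27.2917
False
[ 0.09  0.33 -0.26] [ 30.18  -0.02 210.99] 29.2417
('lid_edge', 'side') [234.3 183. ] [1.15 7.69]
('jar_notch', 'side') [234.2  190.55] [1.2  1.55]
('spoon_end', 'side') [237.7 216.9] [39.47 48.96]
('jar', 'side') [237.1 217.5] [1.47 0.82]
('lid_edge', 'top') [220.1 258.9] [0.2 0.9]
('jar_notch', 'top') [221.35 260.15] [0.25 1.65]
('spoon_end', 'top') [238.85 262.2 ] [0.95 0.3 ]
('jar', 'top') [211.35 255.65] [1.35 0.95]
side lid edge shut [234.73 183.77] end [232.67 169.99]
top lid edge shut [220.25 259.73] end [237.73 262.7 ]
33.625
```

View pics/g.png

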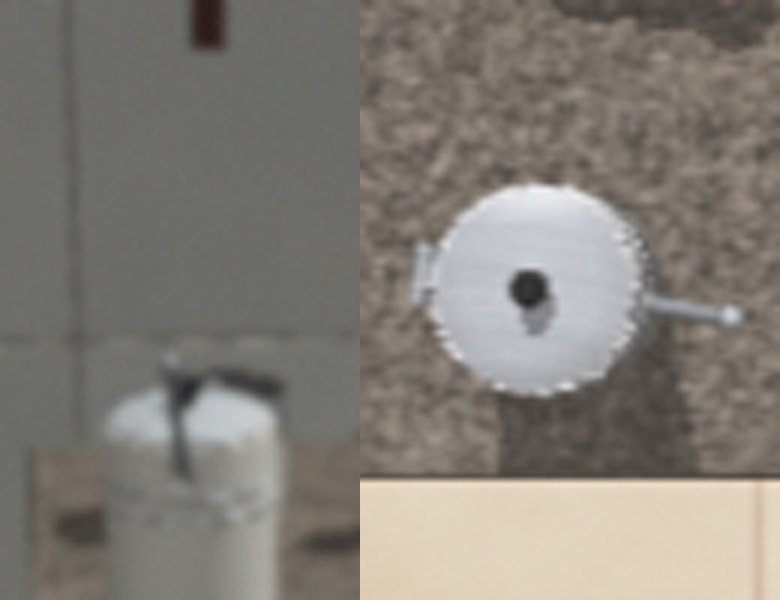

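The lid lies flat: its edge is at top pixel (220.1,258.9), against a predicted (220.3,259.7) when shut. The handle comes out of the notch under the lid, with its end at (238.9,262.2). The jar hasn't moved and the robot is clear.

```bash
python3 -c "
from station import env
print(env.sign_off())"
```

```text
the job is handed in; nothing more can be done
None
```

The job is handed in: in the last pictures the spoon stands in the jar with its handle out through the notch, the lid lies flat on the rim above it, and the jar has not moved; about 34 s of the 54 s were used.

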